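Lock the dish carrier with the quarter-turn T-pin

TASK

Lock the dish carrier of the imaging stage: take the T-pin out of its rack, pass its T-head down through the slot in the carrier, press it gently against the spring and give it a quarter turn, so that it springs up into its locking recess and stays there when you let go. The stage holds glass, so feel for the slot with a light touch and never press hard (35 N is too much), and leave the glassware and the ruler where they are.

Things in the scene. Friction and masses are not known exactly. Their poses are not given: they have to be found in the camera images.
- stage: Fixed imaging stage: dark steel base 179 x 330 mm, 22 mm high; on it an aluminium dish carrier 150 mm along x, 280 mm along y, top face 50 mm above the bench, with a glass dish (120 mm wide, 18 mm high) 59 to 75 mm to +y of the origin. A bright steel plate 60 x 60 mm, flush with the top near the -y end, has the slot. Origin: centre of the underside; z up, y along the long side.
- slot_home (a point): Middle of the slot IF the carrier were pushed home to -y, on its top face (85 mm to -y of the stage's origin, 50 mm up; axes as the stage). It is never home, and is not measured: each run it stands 4 to 20 mm to +y of this (no shift along x), by friction too stiff to move under the forces allowed. The slot is 34 mm along the stage's x, 12.5 mm along its y; plate 5 mm thick.
- rib_foot (a point): Same x, y as slot_home, 9 mm below the top face: lower edge of ribs that fill 5 to 9 mm under the plate and leave a cross-shaped recess (arms 14 mm wide, along the slot and at right angles to it). The 8 mm tall head clears the ribs and can turn, either way, once its underside is over 17 mm below the top face; the spring then pushes back with 8.5 to 10 N (17.5 to 20 mm down).
- spring_rest (a point): Same x, y, 11 mm below the top face: top of a flat spring plate when unloaded, under the whole slot (it moves with the carrier). It takes 4.8 N to start it down and 0.6 N more per mm; hard stop 22 mm below the top face.
- lock_seat (a point): Same x, y, 13 mm below the top face: height of the head's underside when locked. After the quarter turn (head along the stage's y), when eased up, the head rises 4 mm between the ribs into the recess and bears up under the slot plate, held by the spring with about 6 N.
- pin: The T-pin, loose, 63 mm tall, about 80 g: steel T-head (30 mm along x, 9 mm along y, 8 mm tall) at the foot, 8 mm round shaft, and on top a black handle bar 44 mm along x, 12 mm along y, 18 mm tall (from 45 to 63 mm above the origin). Handle and head are parallel. Origin: centre of the head's underside; z up the shaft. A half turn about z gives the same pin.
- pin_grip (a point): Middle of the pin's handle bar, 54 mm above the pin's origin.
- rack: Grey plastic block, fixed, 90 x 60 mm, 26 mm high, with one rectangular pocket (33 x 12 mm, 20 mm deep, long side along the rack's x) in which the pin stands upright at the start, head down. Origin: centre of the underside.
- bottle: Amber glass jar with a black cap, 56 mm across, 110 mm high; leave alone. Origin: centre of the underside.
- beaker: Clear glass beaker, 64 mm across, 80 mm high; leave alone. Origin: centre of the underside.
- dish: Loose empty glass dish, 100 mm across, 18 mm high; leave alone. Origin: centre of the underside.
- ruler: Clear plastic ruler 30 x 200 x 4 mm lying on a sheet of paper; leave alone. Origin: centre of the underside.

How it is judged:
By the outcome, as a careful person would: the job done as asked, in the order asked, and still so for the second after the job is handed in, with the robot touching nothing.
It also fails if it takes over 67 s, if anything falls off the work surface, if the arm or the gripper's body presses on something with over 40 N, if the wrist force passes 120 N, or if a joint passes its speed limit or range.

ROBOT

A 6-joint arm with a two-finger parallel gripper is mounted at the origin on the work surface. World frame = base frame: x ahead of the robot, y to its left, z up, the work surface at z = 0. Lengths are in m, angles in degrees, forces in N, time in s.
With the tool pointing down it reaches from about 0.275 to 0.975 m from the base axis. Payload 8.4 kg.
Tool frame: the origin (TCP) lies midway between the tips of the shut fingers; the grasp point (between the pads) lies 19 mm behind it; z points along the fingers, y is the line along which they close (so a half turn about z gives the same grasp; the last joint's range is limited). The gripper opens to 92 mm and grips with 3 to 60 N. Pads are 20 mm wide; open, the fingers measure 128 mm over their backs; the gripper's body (75 mm by 189 mm) begins 69 mm behind the grasp point.
Start: joints at [-77.143, 20.225, 93.587, -0, 66.188, -0.138], TCP at [0.141, -0.609, 0.215] pointing down, gripper open.
Joint ranges: [-150.9, 150.9], [-52.94, 120.26], [3.33, 152.33], [-74.26, 254.26], [0, 154.13], [-172.89, 172.89]. Speed limits (degrees/s): [127.2, 127.2, 159.86, 180, 180, 180].

INTERFACE

Orientations are given as a 3x3 rotation matrix whose columns are the frame's x, y, z axes.
In Python, from station import * gives the robot as it stands.
- The arm moves only by the tool servo_tool, never from a script. Its arguments are lists of equal length, an entry for each row: "delta_pos": the shift along the tool's x, y, z in m, a list of three; "turn": the turn about the tool's z in degrees; "gripper": the opening, from 0 (shut) to 1 (fully open). A call has 1 to 5 rows; each row shifts and turns the commanded pose from where the row before left it, along the tool's axes as they then stand; what a row does not reach is not made up. A row lasts 1/8 s, in which the tool goes at most 62.5 mm and 10.7 degrees, less where a joint would pass 70% of its speed; a pose out of reach is approached as far as the arm can. A call with a gripper value outside its range is refused whole. The fingers move at their own pace and stop on an object; the grip force is fixed at half the most. Time passes only in rows, so rows that do not move let the fingers close. It gives the time, the measured TCP pose, the force, the opening and the grip force at its end, in the units of the state.
- read_state(): the state, without advancing time (a new reading comes with each control period).
- read_camera(name): name is "side" or "top" or "wrist"; returns a dict with "frame" (384x512x3 uint8, red, green, blue), "range_z" (384x512 float32, m along the optical axis (not along the pixel's ray), 0 where there is no reading), "K" (3x3 intrinsics, pixels), "world_from_camera" (4x4, takes a point from camera to world coordinates). Camera axes: x right, y down, z forward; pixel columns grow to the right and rows downward; lengths in m; the calibration is good to about 2 mm. A picture is of the moment at which its call begins.
- hand_in(): hands the job in; it is judged then, once.
Trained networks look in a picture, given as the dict that the camera call returned (one of the last four; its "shot" number tells which), for a name from the list of things; names that differ only in an ending like _2 or _b are one class to them, and where a whole thing is asked for, a point or a joint stands for the part that bears it (a point fixed in the world has none). Each returns a list of dicts, best first, with "score" (0 to 1); they miss things now and then, are a little off and sometimes report something else, mostly with a low value. They report only what shows in the picture. A call takes as long as a camera call.
- trace(picture, target): "region" (384x512 bool, what is visible of it) and "rect" ([left, top, right, bottom] in pixels, round what is visible of it).
- landmark_of(picture, target): "position" ([row, column] in pixels: a listed point, or the origin of a listed thing).
The state is a dict: "clock": time; "joints": joint angles; "qvel": joint speeds; "tau": joint torques, N m; "eef_pos": TCP position; "tcp_rot": TCP orientation; "wrist_force": force on the tool from outside, world axes, zero at the start; "torque": the same for the moment, N m; "gripper_width": finger opening in m; "gripper_force": force on a finger pad.
Only numpy, scipy, OpenCV 4.12 (cv2) and the standard library are available. Lean on these libraries where they do the work, as an engineer would, in place of code of your own. Each camera call takes 0.05 s, during which the arm holds its last target. There are 200 camera calls.

## Working session

There is one attempt and no reset: what is moved stays moved. The work goes in short steps, Python scripts to look and compute and a tool call to move; the robot and the scene stay as the last step left them, time stands still between calls to the robot, and variables do not carry over. Pictures are saved under pics/ and viewed, at most 10 in all, crops included, and the job is handed in when it is done.

Besides the shell and the picture viewer there is one more tool, called after "Emit:" in YAML: its name, and indented under it one key for each argument. servo_tool: Moves the arm, as the interface text tells. Its arguments: {"type":"object","properties":{"delta_pos":{"type":"array","items":{"type":"array","items":{"type":"number"}}},"turn":{"type":"array","items":{"type":"number"}},"gripper":{"type":"array","items":{"type":"number"}}},"required":["delta_pos","turn","gripper"]}

```bash
mkdir -p pics; cat > h.py <<'E'
from station import *
import numpy as np, cv2
def pt(p,r,c,z=None):
    K=p["K"];T=p["world_from_camera"]
    d=np.array([(c-K[0,2])/K[0,0],(r-K[1,2])/K[1,1],1.])
    if z is None:
        return T[:3,:3]@(d*p["range_z"][int(round(r)),int(round(c))])+T[:3,3]
    w=T[:3,:3]@d; return T[:3,3]+w*(z-T[2,3])/w[2]
def cloud(p):
    h,w=p["range_z"].shape;v,u=np.mgrid[:h,:w];K=p["K"];z=p["range_z"]
    c=np.stack([(u-K[0,2])/K[0,0]*z,(v-K[1,2])/K[1,1]*z,z],-1)
    return c@p["world_from_camera"][:3,:3].T+p["world_from_camera"][:3,3]
def save(p,n,crop=None,s=1):
    f=p["frame"][...,::-1]
    if crop: f=f[crop[0]:crop[1],crop[2]:crop[3]]
    cv2.imwrite("pics/"+n,cv2.resize(f,None,fx=s,fy=s,interpolation=cv2.INTER_CUBIC))
E
python3 - <<'E'
from h import *
np.set_printoptions(precision=4,suppress=True)
s=read_state();print(s["clock"],s["eef_pos"],s["tcp_rot"],s["wrist_force"])
for n in["top","side"]:
    p=read_camera(n);save(p,n+"1.png",s=1.5);C=cloud(p)
    for t in["stage","pin","rack","bottle","beaker","dish","ruler"]:
        for r in trace(p,t)[:2]:
            m=r["region"]&(p["range_z"]>0);q=C[m]
            print(n,t,round(r["score"],2),r["rect"],np.percentile(q,[5,50,95],axis=0).round(3).tolist() if len(q) else '')
    for t in["slot_home","pin_grip","rack","stage"]:
        for r in landmark_of(p,t)[:2]:print(n,t,r, pt(p,*r["position"]))
E
```

```text
0.0 [ 0.1404 -0.6085  0.2139] [[ 0.9744  0.2248 -0.0003]
 [ 0.2248 -0.9744  0.0013]
 [-0.     -0.0014 -1.    ]] [ 0.427   0.2516 -0.2348]
top stage 0.82 [167.0, 150.8, 285.3, 240.3] [[0.473, -0.04, 0.018], [0.569, 0.098, 0.049], [0.668, 0.236, 0.056]]
top pin 0.47 [334.2, 218.7, 343.8, 232.2] [[0.455, -0.265, 0.011], [0.473, -0.253, 0.067], [0.488, -0.244, 0.071]]
top rack 0.98 [325.6, 208.1, 351.9, 243.0] [[0.434, -0.285, 0.012], [0.476, -0.25, 0.025], [0.513, -0.22, 0.029]]
top bottle 0.71 [295.6, 118.4, 318.0, 146.0] [[0.73, -0.175, 0.025], [0.749, -0.15, 0.107], [0.775, -0.13, 0.111]]
top beaker 0.62 [347.6, 128.4, 372.8, 152.7] [[0.703, -0.345, 0.003], [0.735, -0.328, 0.045], [0.755, -0.291, 0.08]]
top beaker 0.37 [166.1, 156.4, 278.8, 240.1] [[0.473, -0.041, 0.018], [0.569, 0.098, 0.049], [0.666, 0.236, 0.056]]
top dish 0.8 [82.0, 246.4, 115.5, 277.1] [[0.33, 0.456, 0.001], [0.368, 0.498, 0.009], [0.408, 0.534, 0.018]]
top dish 0.33 [166.0, 150.5, 284.0, 237.7] [[0.474, -0.04, 0.018], [0.569, 0.099, 0.049], [0.666, 0.236, 0.056]]
top ruler 0.97 [378.9, 181.9, 441.3, 195.3] [[0.
[... 1061 characters left out ...]
[0.697, -0.346, 0.012], [0.719, -0.305, 0.058], [0.754, -0.289, 0.081]]
side dish 0.84 [170.8, 291.4, 209.1, 324.0] [[0.33, 0.453, 0.003], [0.372, 0.49, 0.011], [0.407, 0.531, 0.019]]
side ruler 0.44 [317.1, 132.5, 346.5, 156.9] [[0.563, -0.588, -0.0], [0.578, -0.506, 0.005], [0.599, -0.412, 0.009]]
side slot_home {'position': [186.8, 247.4], 'score': 0.81} [0.5962 0.0089 0.0515]
side pin_grip {'position': [166.9, 322.0], 'score': 0.4} [ 0.4569 -0.2577  0.0737]
side rack {'position': [182.9, 317.5], 'score': 0.64} [ 0.453  -0.2348  0.0106]
side rack {'position': [189.6, 244.1], 'score': 0.48} [0.6024 0.0199 0.0411]
side stage {'position': [208.2, 233.8], 'score': 0.83} [0.5482 0.1273 0.0516]
```

View pics/top1.png

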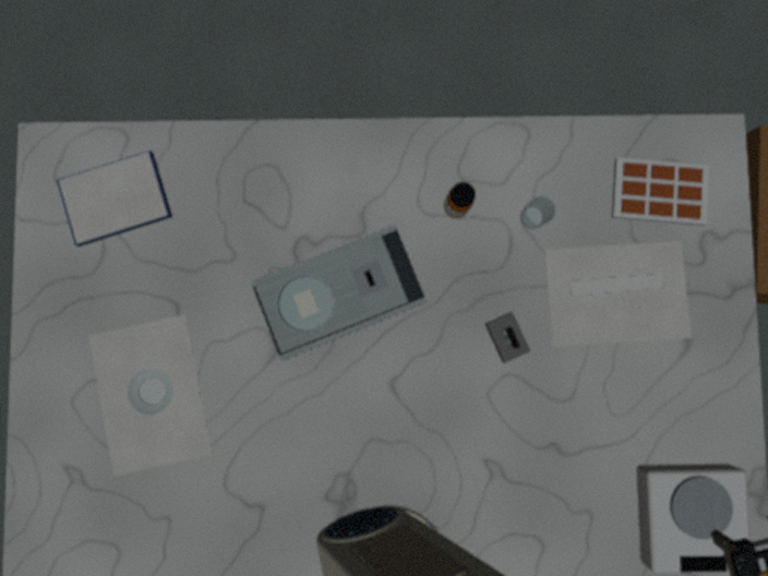

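Emit:
servo_tool:
  delta_pos:
    - [0.05,-0.034,0]
    - [0.05,-0.034,0]
    - [0.05,-0.034,0]
    - [0.05,-0.034,0]
    - [0.05,-0.034,0]
  turn: [0,0,0,0,0]
  gripper: [1,1,1,1,1]

```text
clock: 1.82
eef_pos: [0.3471, -0.3857, 0.2149]
tcp_rot: [[0.974, 0.225, 0.001], [0.225, -0.974, -0.001], [0.0, 0.001, -1.0]]
wrist_force: [0.8, -1.3, -0.5]
gripper_width: 0.092
gripper_force: 0.0
```

Emit:
servo_tool:
  delta_pos:
    - [0.05,-0.034,0]
    - [0.03,-0.021,0]
    - [0,0,0]
  turn: [0,0,0]
  gripper: [1,1,1]

```text
clock: 2.2
eef_pos: [0.4129, -0.314, 0.2147]
tcp_rot: [[0.974, 0.228, 0.0], [0.228, -0.974, 0.0], [0.0, 0.0, -1.0]]
wrist_force: [-0.2, -0.6, -0.1]
gripper_width: 0.0919
gripper_force: 0.0
```

```bash
python3 - <<'E'
from h import *
np.set_printoptions(precision=4,suppress=True)
s=read_state();print(s["clock"],s["eef_pos"],s["tcp_rot"][:, 0],s["wrist_force"])
p=read_camera("wrist");save(p,"w1.png",s=1.5);C=cloud(p);print(p["world_from_camera"],p["K"][0])
for t in["pin","rack","stage"]:
    for r in trace(p,t)[:2]:
        m=r["region"]&(p["range_z"]>0);print(t,r["score"],r["rect"],np.percentile(C[m],[5,50,95],axis=0).tolist() if m.any() else '')
for t in["slot_home","pin_grip","rack"]:
    for r in landmark_of(p,t)[:2]:print(t,r, pt(p,*r["position"]))
E
```

```text
2.2 [ 0.4129 -0.314   0.2147] [0.9736 0.2282 0.0004] [-0.1605 -0.5591 -0.0517]
[[ 0.2293 -0.9346 -0.2719  0.4891]
 [-0.9733 -0.2204 -0.0635 -0.2941]
 [-0.0006  0.2792 -0.9602  0.3847]
 [ 0.      0.      0.      1.    ]] [297.6748   0.     254.2523]
pin 0.7 [204.8, 90.6, 222.5, 136.2] [[0.45099974187385505, -0.26616889228535845, 0.014364769387971543], [0.4689403508343213, -0.2568757748479922, 0.06863879951996571], [0.48636427362536, -0.24700420539705478, 0.06995103882163255]]
rack 0.58 [185.4, 67.6, 255.4, 155.7] [[0.42728711137751674, -0.2881504841164566, 0.016948507162351713], [0.4713011351875362, -0.2574887587806013, 0.026006159543237872], [0.5100566728294101, -0.22295585198734083, 0.027438467341302102]]
rack 0.49 [353.3, 35.7, 512.0, 91.4] [[0.5632666262819608, -0.5794454858404787, 0.0024568431740814994], [0.5780900175172097, -0.49116174674340085, 0.0038020963633911], [0.5928008502409706, -0.4057956694430216, 0.005150351835519179]]
stage 0.85 [0.0, 0.0, 89.8, 26.4] [[0.5139215362757467, -0.08393029633539084, 0.005340243184501469], [0.5297871028724211, -0.03785962093002293, 0.021064680386610746], [0.5445288230330722, -0.005225431682859668, 0.023080047590634627]]
rack {'position': [110.2, 222.8], 'score': 0.91} [ 0.4705 -0.2593  0.0134]
rack {'position': [65.5, 435.6], 'score': 0.55} [ 0.5787 -0.4948  0.0033]
```

```bash
python3 - <<'E'
from h import *
np.set_printoptions(precision=4,suppress=True)
p=read_camera("wrist");C=cloud(p)
def rect(m):
    q=C[m][:,:2]; c=cv2.minAreaRect((q*1000).astype(np.float32));return np.array(c[0])/1000,c[1],c[2],q.mean(0),m.sum()
v,u=np.mgrid[:384,:512]
near=np.hypot(C[...,0]-.471,C[...,1]+.257)<.06
print("handle",rect(near&(C[...,2]>.055)), np.percentile(C[near&(C[...,2]>.055)][:,2],[10,50,90]))
print("rack",rect(near&(C[...,2]>.02)&(C[...,2]<.032)))
m=near&(C[...,2]>.055);q=C[m][:,:2];w,V=np.linalg.eigh(np.cov(q.T));print(np.degrees(np.arctan2(V[1,1],V[0,1])))
save(p,"w2.png",(60,170,160,290),5)
E
```

```text
handle (array([ 0.4494, -0.272 ]), (69.27455139160156, 78.83200073242188), 86.22310638427734, array([ 0.4303, -0.2687]), np.int64(15895)) [0.3124 0.3206 0.3362]
rack (array([ 0.4686, -0.2557]), (90.21095275878906, 60.082027435302734), 23.530229568481445, array([ 0.4706, -0.2559]), np.int64(3484))
133.56693975127135
```

View pics/w2.png

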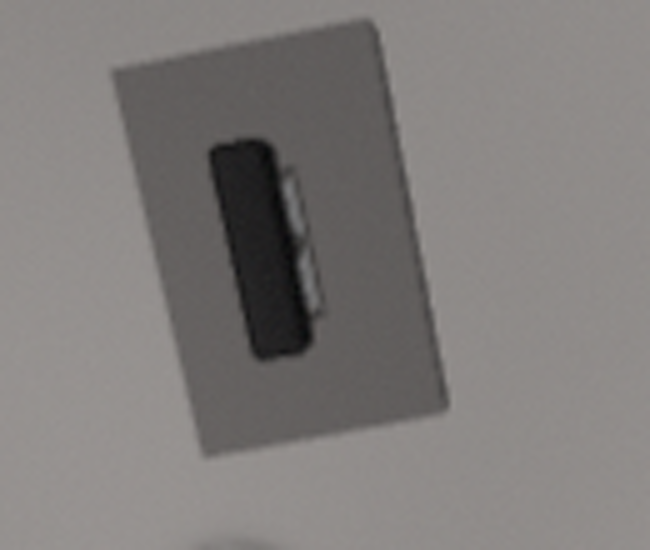

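```bash
python3 - <<'E'
from h import *
np.set_printoptions(precision=4,suppress=True)
p=read_camera("wrist");C=cloud(p)
near=np.hypot(C[...,0]-.471,C[...,1]+.257)<.04
m=near&(C[...,2]>.062)&(C[...,2]<.08)
q=C[m][:,:2];print(cv2.minAreaRect((q*1000).astype(np.float32)),q.mean(0),np.median(C[m][:,2]),m.sum())
w,V=np.linalg.eigh(np.cov(q.T));print(np.degrees(np.arctan2(V[1,1],V[0,1])))
# dark-mask by colour
d=(p["frame"].sum(-1)<130).astype(np.uint8);d[:70]=0;d[150:]=0;d[:,:190]=0;d[:,250:]=0
v,u=np.nonzero(d);P=np.array([pt(p,a,b,.07) for a,b in zip(v,u)])[:,:2]
print(cv2.minAreaRect((P*1000).astype(np.float32)),P.mean(0),len(P))
s=read_state();print(s["eef_pos"],s["tcp_rot"][:,0])
E
```

```text
((468.6625671386719, -255.8040313720703), (43.744449615478516, 12.066855430603027), 23.513229370117188) [ 0.4692 -0.256 ] 0.06878538133670586 531
-156.48468400474812
((469.7862854003906, -256.8549499511719), (42.60071563720703, 13.349993705749512), 23.907014846801758) [ 0.4702 -0.2562] 524
[ 0.411  -0.3162  0.2146] [ 0.9747  0.2236 -0.0001]
```

Emit:
servo_tool:
  delta_pos:
    - [0.035,-0.023,0.03]
    - [0.035,-0.023,0.03]
    - [0,0,0.03]
    - [0,0,0]
    - [0,0,0]
  turn: [0,0,-10.6,0,0]
  gripper: [0.5,0.5,0.5,0.5,0.5]

```text
clock: 3.28
eef_pos: [0.4696, -0.2557, 0.1255]
tcp_rot: [[0.918, 0.396, 0.001], [0.396, -0.918, -0.0], [0.0, 0.001, -1.0]]
wrist_force: [0.5, -0.6, -0.1]
gripper_width: 0.0464
gripper_force: 0.0
```

```bash
python3 - <<'E'
from h import *
for i in range(3):
    s=read_state();print(s["clock"],s["eef_pos"],s["tcp_rot"][:,0],s["wrist_force"],s["gripper_width"]);read_camera("wrist")
s=read_state();e=np.array([.4688,-.2558,.041])-s["eef_pos"];print(s["tcp_rot"].T@e,np.degrees(np.arctan2(s["tcp_rot"][1,0],s["tcp_rot"][0,0])))
E
```

```text
3.275 [ 0.46957193 -0.25569041  0.12550588] [9.18222486e-01 3.96064692e-01 4.75151958e-04] [ 0.50563006 -0.59860841 -0.12897963] 0.0463631132943059
3.325 [ 0.46983957 -0.25589182  0.12588798] [0.91801052 0.39655455 0.00108596] [ 1.00234179 -0.27710765 -0.11486034] 0.04591451702976833
3.375 [ 0.46987791 -0.2559015   0.12596734] [0.91776133 0.39713031 0.00128985] [-0.17543374  0.25589508 -0.12251852] 0.045899981350532706
[-0.00104934 -0.0006223   0.08492176] 23.434940089109148
```

Emit:
servo_tool:
  delta_pos:
    - [-0.001,-0.0005,0.045]
    - [0,0,0.04]
    - [0,0,0]
    - [0,0,0]
    - [0,0,0]
  turn: [0,0,0,0,0]
  gripper: [0.5,0.5,0.5,0,0]

```text
clock: 4.05
eef_pos: [0.4695, -0.2557, 0.0415]
tcp_rot: [[0.917, 0.4, 0.003], [0.4, -0.917, -0.001], [0.002, 0.002, -1.0]]
wrist_force: [0.1, -0.5, 0.2]
gripper_width: 0.0279
gripper_force: 0.0
```

Emit:
servo_tool:
  delta_pos:
    - [0,0,0]
    - [0,0,0]
    - [0,0,0]
  turn: [0,0,0]
  gripper: [0,0,0]

```text
clock: 4.42
eef_pos: [0.4689, -0.2553, 0.0403]
tcp_rot: [[0.916, 0.4, 0.001], [0.4, -0.916, -0.001], [0.001, 0.001, -1.0]]
wrist_force: [-0.2, -1.1, 7.2]
gripper_width: 0.012
gripper_force: 30.0
```

Emit:
servo_tool:
  delta_pos:
    - [0,0,-0.02]
    - [0,0,-0.05]
    - [0,0,-0.05]
    - [0.03,-0.03,-0.04]
    - [0.04,-0.04,0]
  turn: [0,0,0,0,0]
  gripper: [0,0,0,0,0]

```text
clock: 5.05
eef_pos: [0.5064, -0.1631, 0.2031]
tcp_rot: [[0.917, 0.398, 0.006], [0.398, -0.917, -0.002], [0.005, 0.004, -1.0]]
wrist_force: [-0.0, 0.6, -1.6]
gripper_width: 0.0112
gripper_force: 30.0
```

Emit:
servo_tool:
  delta_pos:
    - [0.04,-0.04,0]
    - [0.04,-0.04,0]
    - [0,0,0]
    - [0,0,0]
  turn: [0,0,0,0]
  gripper: [0,0,0,0]

```text
clock: 5.55
eef_pos: [0.5451, -0.0575, 0.1993]
tcp_rot: [[0.916, 0.401, -0.001], [0.401, -0.916, -0.0], [-0.001, -0.0, -1.0]]
wrist_force: [0.3, -0.0, -0.6]
gripper_width: 0.0114
gripper_force: 30.0
```

```bash
python3 - <<'E'
from h import *
np.set_printoptions(precision=4,suppress=True)
s=read_state();print(s["clock"],s["eef_pos"],s["tcp_rot"][:,0],s["wrist_force"],s["gripper_width"])
p=read_camera("wrist");save(p,"w3.png",s=1.5);C=cloud(p);np.save("C3.npy",C);np.save("f3.npy",p["frame"])
for r in trace(p,"stage")[:2]:print(r["rect"],r["score"])
for t in["slot_home","rib_foot","lock_seat","stage"]:
    for r in landmark_of(p,t)[:2]:print(t,r, pt(p,*r["position"]),pt(p,*r["position"],.05))
E
```

```text
5.55 [ 0.5451 -0.0575  0.1993] [ 0.916   0.4012 -0.001 ] [ 0.2765 -0.0406 -0.6079] 0.011411875997438885
[0.0, 0.0, 292.7, 182.5] 0.97
slot_home {'position': [101.4, 209.6], 'score': 0.57} [0.5982 0.0181 0.0505] [0.5982 0.0182 0.05  ]
rib_foot {'position': [102.0, 207.0], 'score': 0.87} [0.5966 0.0204 0.0502] [0.5966 0.0204 0.05  ]
lock_seat {'position': [99.0, 208.6], 'score': 0.95} [0.6    0.02   0.0503] [0.6  0.02 0.05]
stage {'position': [93.4, 141.9], 'score': 0.79} [0.5777 0.0843 0.0505] [0.5777 0.0845 0.05  ]
stage {'position': [213.0, 257.4], 'score': 0.64} [ 0.5651 -0.0486  0.2201] [ 0.5058 -0.0765  0.05  ]
```

View pics/w3.png

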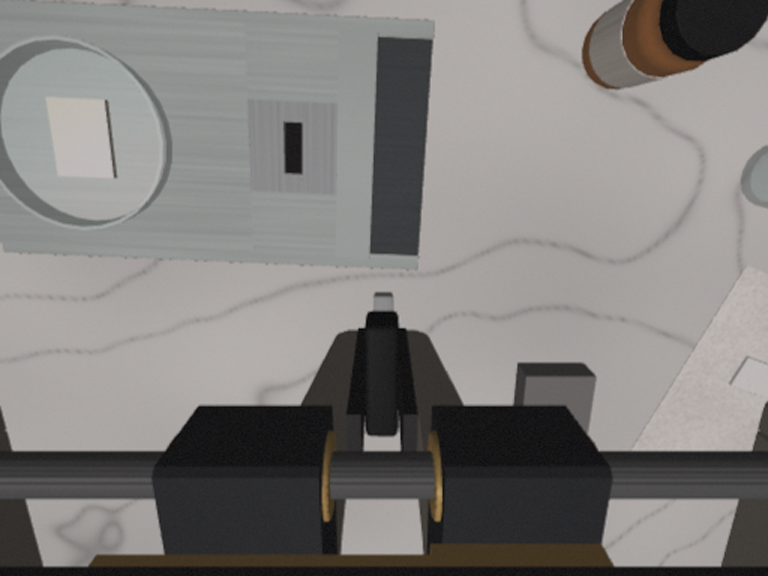

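```bash
python3 - <<'E'
from h import *
np.set_printoptions(precision=4,suppress=True)
R=[]
for i in range(2):
    p=read_camera("wrist");C=cloud(p);g=cv2.cvtColor(p["frame"],cv2.COLOR_RGB2GRAY)
    g4=cv2.resize(g[70:128,160:230],None,fx=8,fy=8,interpolation=cv2.INTER_CUBIC)
    t,b=cv2.threshold(g4,0,255,cv2.THRESH_BINARY_INV+cv2.THRESH_OTSU)
    n,l,st,ce=cv2.connectedComponentsWithStats(b);k=1+np.argmax(st[1:,4]);v,u=np.nonzero(l==k)
    v=(v+.5)/8-.5+70;u=(u+.5)/8-.5+160
    P=np.array([pt(p,a,c,.05)[:2] for a,c in zip(v[::3],u[::3])])
    print(t,cv2.minAreaRect((P*1000).astype(np.float32)),P.mean(0))
    # carrier top edges
    m=(abs(C[...,2]-.0505)<.004);m[200:]=0;n,l=cv2.connectedComponents(m.astype(np.uint8));
    q=C[l==l[110,190]] if l[110,190] else C[m]
    print("top",np.median(q[:,2]),cv2.minAreaRect((q[:,:2]*1000).astype(np.float32)))
    # bench check and head tip of the pin
s=read_state();print(s["eef_pos"],s["tcp_rot"][:,0])
save(p,"w4.png",(170,310,190,320),4)
# handle
m=(abs(C[...,0]-.545)<.05)&(abs(C[...,1]+.057)<.05)&(abs(C[...,2]-.227)<.006);q=C[m];print(m.sum(),cv2.minAreaRect((q[:,:2]*1000).astype(np.float32)),np.median(q[:,2]))
E
```

```text
86.0 ((594.917724609375, 32.90571594238281), (33.78058624267578, 12.236613273620605), 21.176908493041992) [0.5952 0.033 ]
top 0.050354478789648494 ((602.9951782226562, 23.267410278320312), (163.7641143798828, 458.2545471191406), 24.682443618774414)
86.0 ((594.909912109375, 32.879127502441406), (33.771034240722656, 12.27798080444336), 21.1856689453125) [0.5952 0.033 ]
top 0.05034854663508401 ((603.3135986328125, 23.349349975585938), (163.89031982421875, 458.5793151855469), 24.72614860534668)
[ 0.5455 -0.0581  0.1996] [0.9168 0.3992 0.    ]
2258 ((545.91162109375, -53.90835952758789), (39.02217483520508, 40.0451545715332), 76.05419158935547) 0.2280752081387864
```

View pics/w4.png

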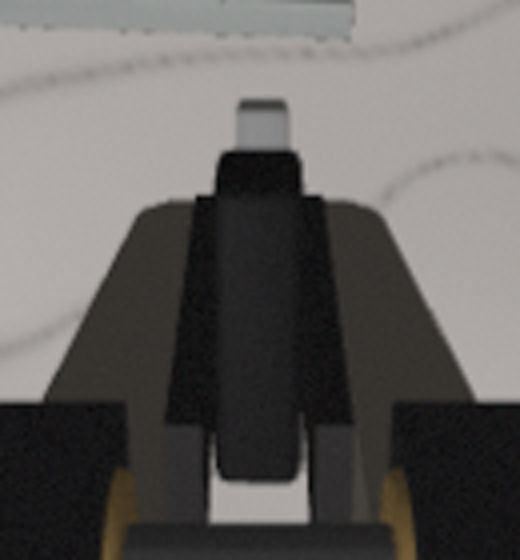

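Emit:
servo_tool:
  delta_pos:
    - [0.041,-0.032,0]
    - [0.041,-0.032,0]
    - [0,0,0.04]
    - [0,0,0.04]
    - [0,0,0]
  turn: [0,0,2.3,0,0]
  gripper: [0,0,0,0,0]

```text
clock: 6.58
eef_pos: [0.5928, 0.0338, 0.1169]
tcp_rot: [[0.932, 0.363, -0.006], [0.363, -0.932, -0.0], [-0.006, -0.002, -1.0]]
wrist_force: [-0.8, 0.2, -0.8]
gripper_width: 0.0117
gripper_force: 30.0
```

```bash
python3 - <<'E'
from h import *
np.set_printoptions(precision=4,suppress=True)
p=read_camera("wrist");p=read_camera("wrist");save(p,"w5.png",(60,340,170,370),3);s=read_state()
print(s["clock"],s["eef_pos"],s["wrist_force"],np.degrees(np.arctan2(s["tcp_rot"][1,0],s["tcp_rot"][0,0])))
e=np.array([.595,.0329,.105])-s["eef_pos"];print(s["tcp_rot"].T@e)
E
```

```text
6.675 [0.5956 0.0338 0.1204] [-0.2542  0.1163 -0.1995] 21.276553145243753
[-0.0009  0.0006  0.0154]
```

View pics/w5.png

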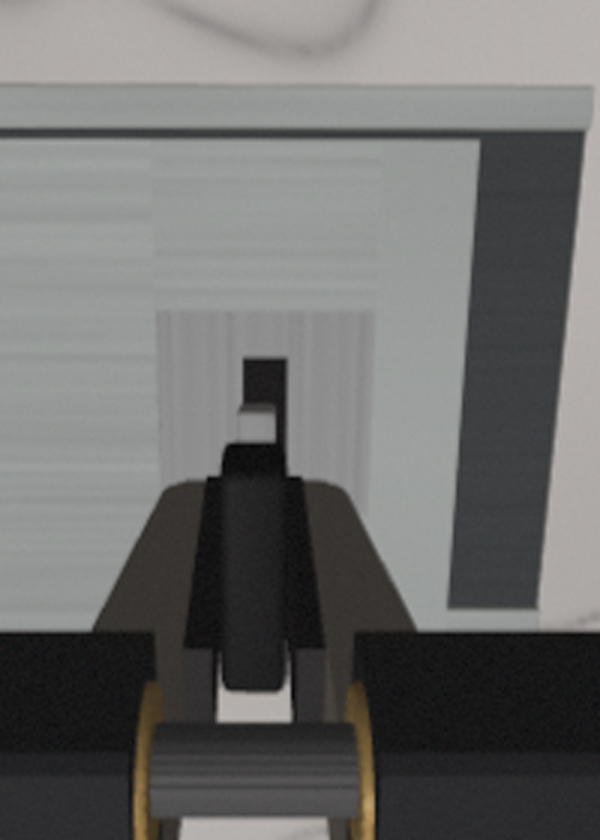

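```bash
python3 - <<'E'
from h import *
np.set_printoptions(precision=4,suppress=True)
p=read_camera("wrist");s=read_state();R=s["tcp_rot"];e=s["eef_pos"];C=cloud(p)
g=cv2.cvtColor(p["frame"],cv2.COLOR_RGB2GRAY).astype(int)
def tl(x):return R.T@(x-e)
for r in(183,188,192): print(r,g[r,246:272].tolist())
for r in(198,201,204): print(r,g[r,246:272].tolist(), C[r,255])
# subpixel edges
def edges(r,lo,hi,th):
    a=g[r,lo:hi]; x=np.interp(np.arange(lo,hi,.05),np.arange(lo,hi),a); i=np.nonzero(x<th)[0];return lo+i[0]*.05,lo+i[-1]*.05
for r in(183,185,188,190):
    a,b=edges(r,240,275,80);A=tl(pt(p,r,a,.05));B=tl(pt(p,r,b,.05));print("slot",a,b,(A+B)[1]/2,(B-A)[1])
r=201
a=g[r];th=150
print("far edge col",g[170:200,262].tolist())
print("head pts tool", [tl(C[rr,cc]) for rr in(198,201,204) for cc in(252,255,258)])
print("cam z in tool",tl(p["world_from_camera"][:3,3]),R.T@p["world_from_camera"][:3,:3])
print(tl(np.array([.595,.0329,.05])))
E
```

```text
183 [136, 141, 143, 133, 79, 31, 30, 30, 29, 29, 30, 29, 29, 30, 28, 30, 28, 29, 57, 110, 139, 141, 141, 137, 140, 144]
188 [136, 140, 144, 133, 76, 28, 29, 27, 28, 31, 27, 26, 31, 32, 29, 30, 28, 30, 59, 110, 139, 142, 140, 139, 140, 144]
192 [137, 140, 143, 133, 78, 29, 27, 31, 27, 31, 27, 29, 30, 28, 28, 28, 30, 29, 64, 119, 141, 141, 141, 138, 143, 145]
198 [136, 139, 138, 122, 127, 128, 131, 129, 129, 128, 127, 128, 124, 123, 118, 98, 33, 32, 71, 130, 141, 141, 141, 139, 141, 143] [0.6084 0.0403 0.0926]
201 [137, 140, 140, 133, 138, 142, 143, 143, 141, 142, 141, 141, 141, 138, 138, 115, 31, 31, 72, 129, 142, 141, 139, 139, 141, 143] [0.6068 0.0397 0.094 ]
204 [137, 142, 141, 132, 139, 140, 143, 143, 141, 143, 141, 140, 138, 139, 137, 116, 30, 30, 72, 130, 142, 142, 140, 139, 143, 144] [0.6049 0.0389 0.0943]
slot 250.0 264.4 0.00025798984667919304 0.0120512775602611
slot 250.0 264.4 0.0002648864602459392 0.012074752324989705
slot 249.95 264.4 0.00025425655832517387 0.012152187141873763
slot 250.0 264.3 0.0002401163175595666 0.012049581710048196
far edge col [139, 140, 140, 140, 141, 142, 140, 140, 140, 139, 106, 29, 31, 28, 29, 30, 30, 26, 28, 29, 32, 31, 30, 28, 30, 30, 32, 35, 33, 33]
head pts tool [array([ 0.0139, -0.0037,  0.0278]), array([ 0.0137, -0.0016,  0.0286]), array([0.0138, 0.0005, 0.028 ]), array([ 0.012 , -0.0037,  0.0271]), array([ 0.0119, -0.0016,  0.0272]), array([0.012 , 0.0005, 0.0269]), array([ 0.0098, -0.0037,  0.0269]), array([ 0.0098, -0.0016,  0.0269]), array([0.0096, 0.0005, 0.0277])]
cam z in tool [ 0.0788 -0.002  -0.1691] [[ 0.0012 -0.9597 -0.281 ]
 [ 1.      0.0015 -0.001 ]
 [ 0.0014 -0.281   0.9597]]
[-0.0016  0.0004  0.0712]
```

```bash
python3 - <<'E'
from h import *
np.set_printoptions(precision=4,suppress=True)
p=read_camera("wrist");s=read_state();R=s["tcp_rot"];e=s["eef_pos"]
g=cv2.cvtColor(p["frame"],cv2.COLOR_RGB2GRAY).astype(int)
tl=lambda x:R.T@(x-e)
print(g[188:212,255].tolist(),g[201,240:270].tolist(),g[206,240:270].tolist(),g[174:186,258].tolist())
zt=e[2]-.0343+.008  # head top
for z in(zt,zt-.008):
  for r in(194,195,196,197):print(z,r,tl(pt(p,r,255,z)))
print([tl(pt(p,201,c,zt))[1] for c in(248.5,249,261,261.5)])
print(tl(pt(p,180.3,258,.05)),e)
E
```

```text
[29, 27, 29, 27, 33, 29, 45, 61, 65, 93, 128, 139, 142, 143, 141, 144, 142, 141, 128, 83, 14, 18, 15, 18] [140, 140, 142, 145, 143, 138, 137, 141, 140, 132, 138, 142, 142, 144, 141, 143, 140, 141, 138, 137, 137, 116, 29, 35, 82, 138, 142, 142, 140, 139] [141, 140, 143, 145, 143, 138, 138, 138, 128, 117, 126, 128, 129, 129, 127, 128, 128, 126, 125, 123, 123, 104, 26, 38, 88, 139, 143, 142, 140, 141] [143, 143, 142, 142, 142, 145, 120, 66, 31, 28, 30, 29]
0.09520637989661271 194 [ 0.0175 -0.0015  0.0263]
0.09520637989661271 195 [ 0.0168 -0.0015  0.0263]
0.09520637989661271 196 [ 0.0161 -0.0015  0.0263]
0.09520637989661271 197 [ 0.0154 -0.0015  0.0263]
0.0872063798966127 194 [ 0.015  -0.0015  0.0343]
0.0872063798966127 195 [ 0.0143 -0.0015  0.0343]
0.0872063798966127 196 [ 0.0135 -0.0015  0.0343]
0.0872063798966127 197 [ 0.0128 -0.0015  0.0343]
[np.float64(-0.005983811167475125), np.float64(-0.005636604866520101), np.float64(0.002696262350695019), np.float64(0.0030434616512112853)]
[0.0154 0.0011 0.0715] [0.5965 0.0338 0.1215]
```

Emit:
servo_tool:
  delta_pos:
    - [-0.0018,0.0017,0.012]
    - [0,0,0.012]
    - [0,0,0.004]
    - [0,0,0]
    - [0,0,0]
  turn: [0,0,0,0,0]
  gripper: [0,0,0,0,0]

```text
clock: 7.4
eef_pos: [0.5943, 0.0318, 0.0917]
tcp_rot: [[0.932, 0.363, 0.0], [0.363, -0.932, 0.0], [0.0, 0.0, -1.0]]
wrist_force: [0.1, 0.7, -1.0]
gripper_width: 0.0115
gripper_force: 30.0
```

```bash
python3 - <<'E'
from h import *
np.set_printoptions(precision=4,suppress=True)
p=read_camera("wrist");s=read_state();R=s["tcp_rot"];e=s["eef_pos"]
g=cv2.cvtColor(p["frame"],cv2.COLOR_RGB2GRAY).astype(int)
tl=lambda x:R.T@(x-e)
print(e,s["wrist_force"],np.degrees(np.arctan2(R[1,0],R[0,0])))
save(p,"w6.png",(140,250,200,320),5)
E
```

```text
[0.5944 0.0319 0.0918] [-0.3498  0.2353 -0.7273] 21.29899423079257
```

View pics/w6.png

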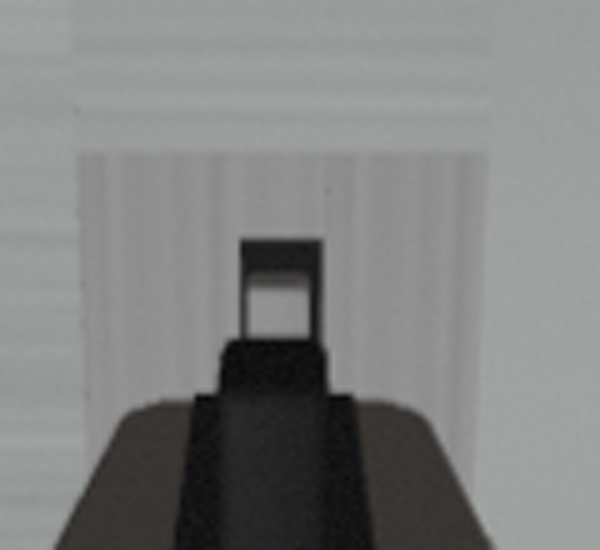

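Emit:
servo_tool:
  delta_pos:
    - [0,0.0005,0.004]
    - [0,0,0.002]
    - [0,0,0.002]
    - [0,0,0.002]
    - [0,0,0]
  turn: [0,0,0,0,0]
  gripper: [0,0,0,0,0]

```text
clock: 8.07
eef_pos: [0.5942, 0.0313, 0.0814]
tcp_rot: [[0.932, 0.363, -0.0], [0.363, -0.932, 0.0], [-0.0, -0.0, -1.0]]
wrist_force: [-0.4, -0.1, -0.3]
gripper_width: 0.0116
gripper_force: 30.0
```

Emit:
servo_tool:
  delta_pos:
    - [0,0,0.002]
    - [0,0,0.002]
    - [0,0,0.002]
    - [0,0,0.001]
    - [0,0,0]
  turn: [0,0,0,0,0]
  gripper: [0,0,0,0,0]

```text
clock: 8.7
eef_pos: [0.5943, 0.0313, 0.0745]
tcp_rot: [[0.932, 0.363, -0.0], [0.363, -0.932, 0.0], [-0.0, -0.0, -1.0]]
wrist_force: [0.2, 1.2, -0.0]
gripper_width: 0.0118
gripper_force: 30.0
```

Emit:
servo_tool:
  delta_pos:
    - [0,0,0.002]
    - [0,0,0.002]
    - [0,0,0.002]
    - [0,0,0.001]
    - [0,0,0]
  turn: [0,0,0,0,0]
  gripper: [0,0,0,0,0]

```text
clock: 9.32
eef_pos: [0.5946, 0.0313, 0.068]
tcp_rot: [[0.932, 0.363, 0.001], [0.363, -0.932, 0.0], [0.001, 0.0, -1.0]]
wrist_force: [-1.1, -0.5, 7.4]
gripper_width: 0.0116
gripper_force: 30.0
```

Emit:
servo_tool:
  delta_pos:
    - [0,0,0.001]
    - [0,0,0.001]
    - [0,0,0.001]
    - [0,0,0]
  turn: [0,0,0,0]
  gripper: [0,0,0,0]

```text
clock: 9.82
eef_pos: [0.5947, 0.0313, 0.0652]
tcp_rot: [[0.932, 0.363, 0.001], [0.363, -0.932, 0.0], [0.001, 0.0, -1.0]]
wrist_force: [-1.6, 0.3, 9.0]
gripper_width: 0.0118
gripper_force: 30.0
```

```bash
python3 - <<'E'
from h import *
f=[]
for i in range(4):
    s=read_state();f.append(np.r_[s["wrist_force"],s["eef_pos"],s["joints"][5]]);read_camera("wrist")
print(np.mean(f,0).round(4))
E
```

```text
[-1.41450e+00  2.31100e-01  8.22290e+00  5.94700e-01  3.13000e-02
  6.52000e-02  7.15772e+01]
```

Emit:
servo_tool:
  delta_pos:
    - [0,0,0.001]
    - [0,0,0]
    - [0,0,0]
    - [0,0,0]
    - [0,0,0]
  turn: [0,-5,-5,-5,-5]
  gripper: [0,0,0,0,0]

```text
clock: 10.65
eef_pos: [0.5955, 0.0314, 0.0646]
tcp_rot: [[0.75, 0.662, 0.002], [0.662, -0.75, 0.0], [0.002, 0.001, -1.0]]
wrist_force: [-0.2, -0.2, 9.2]
gripper_width: 0.0114
gripper_force: 30.0
```

Emit:
servo_tool:
  delta_pos:
    - [0,0,0]
    - [0,0,0]
    - [0,0,0]
    - [0,0,0]
    - [0,0,0]
  turn: [-10,-10,-10,-10,-10]
  gripper: [0,0,0,0,0]

```text
clock: 11.28
eef_pos: [0.5956, 0.0314, 0.0647]
tcp_rot: [[-0.028, 1.0, 0.003], [1.0, 0.028, 0.0], [0.0, 0.003, -1.0]]
wrist_force: [0.5, 0.1, 9.5]
gripper_width: 0.012
gripper_force: 30.0
```

Emit:
servo_tool:
  delta_pos:
    - [0,0,0]
    - [0,0,0]
    - [0,0,0]
    - [0,0,0]
  turn: [-10,-10,0,0]
  gripper: [0,0,0,0]

```text
clock: 11.78
eef_pos: [0.5956, 0.0314, 0.0646]
tcp_rot: [[-0.363, 0.932, 0.003], [0.932, 0.363, 0.0], [-0.001, 0.003, -1.0]]
wrist_force: [0.0, 0.3, 8.5]
gripper_width: 0.0117
gripper_force: 30.0
```

```bash
python3 - <<'E'
from h import *
f=[]
for i in range(4):
    s=read_state();R=s["tcp_rot"];f.append(np.r_[s["wrist_force"],s["torque"],s["eef_pos"],np.degrees(np.arctan2(R[1,0],R[0,0]))]);read_camera("wrist")
print(np.mean(f,0).round(4))
E
```

```text
[ 1.383000e-01  4.760000e-02  8.623300e+00  2.580000e-02 -7.850000e-02
  5.040000e-02  5.956000e-01  3.140000e-02  6.470000e-02  1.113007e+02]
```

Emit:
servo_tool:
  delta_pos:
    - [0,0,-0.001]
    - [0,0,-0.001]
    - [0,0,-0.001]
    - [0,0,-0.001]
    - [0,0,0]
  turn: [0,0,0,0,0]
  gripper: [0,0,0,0,0]

```text
clock: 12.6
eef_pos: [0.5956, 0.0314, 0.0685]
tcp_rot: [[-0.363, 0.932, 0.003], [0.932, 0.363, 0.0], [-0.001, 0.003, -1.0]]
wrist_force: [0.1, 0.1, 6.4]
gripper_width: 0.0119
gripper_force: 30.0
```

Emit:
servo_tool:
  delta_pos:
    - [0,0,-0.001]
    - [0,0,-0.0005]
    - [0,0,0]
  turn: [0,0,0]
  gripper: [0,0,0]

```text
clock: 12.98
eef_pos: [0.5956, 0.0314, 0.0699]
tcp_rot: [[-0.363, 0.932, 0.003], [0.932, 0.363, 0.0], [-0.001, 0.002, -1.0]]
wrist_force: [0.7, 0.5, 5.3]
gripper_width: 0.0118
gripper_force: 30.0
```

Emit:
servo_tool:
  delta_pos:
    - [0,0,-0.0005]
    - [0,0,-0.0005]
    - [0,0,0]
  turn: [0,0,0]
  gripper: [0,0,0]

```text
clock: 13.35
eef_pos: [0.5955, 0.0314, 0.0708]
tcp_rot: [[-0.363, 0.932, 0.003], [0.932, 0.363, 0.0], [-0.001, 0.002, -1.0]]
wrist_force: [1.4, 0.4, 5.4]
gripper_width: 0.0119
gripper_force: 30.0
```

Emit:
servo_tool:
  delta_pos:
    - [0,0,-0.0005]
    - [0,0,-0.0005]
    - [0,0,0]
  turn: [0,0,0]
  gripper: [0,0,0]

```text
clock: 13.72
eef_pos: [0.5952, 0.0314, 0.0713]
tcp_rot: [[-0.363, 0.932, 0.002], [0.932, 0.363, 0.0], [-0.001, 0.002, -1.0]]
wrist_force: [3.8, 0.1, 2.1]
gripper_width: 0.0117
gripper_force: 30.0
```

Emit:
servo_tool:
  delta_pos:
    - [0,0,0]
    - [0,0,0]
    - [0,0,0]
    - [0,0,0]
  turn: [0,0,0,0]
  gripper: [0.5,0.5,0.5,0.5]

```text
clock: 14.22
eef_pos: [0.594, 0.0313, 0.0709]
tcp_rot: [[-0.363, 0.932, -0.001], [0.932, 0.363, -0.0], [0.0, -0.001, -1.0]]
wrist_force: [0.6, 1.0, -0.1]
gripper_width: 0.0457
gripper_force: 0.0
```

Emit:
servo_tool:
  delta_pos:
    - [0,0,-0.02]
    - [0,0,-0.04]
    - [0,0,-0.05]
    - [0,0,-0.03]
    - [0,0,0]
  turn: [0,0,0,0,0]
  gripper: [0.5,0.5,0.5,0.5,0.5]

```text
clock: 14.85
eef_pos: [0.5958, 0.0314, 0.2136]
tcp_rot: [[-0.363, 0.932, 0.005], [0.932, 0.363, 0.0], [-0.001, 0.004, -1.0]]
wrist_force: [0.4, 0.2, -0.2]
gripper_width: 0.0459
gripper_force: 0.0
```

```bash
python3 - <<'E'
from h import *
np.set_printoptions(precision=4,suppress=True)
p=read_camera("wrist");p=read_camera("wrist");s=read_state();print(s["clock"],s["eef_pos"],s["wrist_force"])
C=cloud(p);m=(np.hypot(C[...,0]-.595,C[...,1]-.032)<.04)&(C[...,2]>.07)&(C[...,2]<.12);q=C[m]
print(m.sum(),np.percentile(q[:,2],[5,50,95]),cv2.minAreaRect((q[:,:2]*1000).astype(np.float32)))
save(p,"w7.png",s=1.5)
E
```

```text
14.95 [0.5938 0.0313 0.2104] [-0.1275 -0.6696 -0.8443]
547 [0.0954 0.0997 0.1009] ((595.5784301757812, 33.483055114746094), (11.077786445617676, 43.82435607910156), 21.36570930480957)
```

View pics/w7.png

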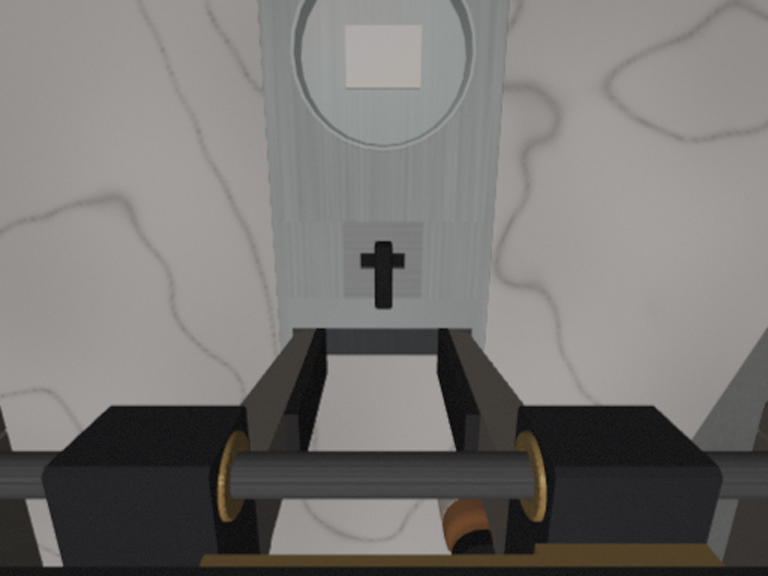

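The picture shows the handle at (383, 275), square to the slot at (383, 260). The pin's top is at 0.100 m, which puts the head's underside 13 mm below the carrier's top face, so it is locked.

```bash
python3 -c "
from station import *
print(hand_in())"
```

```text
the job is handed in; nothing more can be done
None
```

The T-pin is locked in the carrier: turned 90° to the slot, with its head 13 mm below the top face after release. The job took about 15 s, no force reading went above about 10 N, and it has been handed in.

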